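Clamp, pressurise and leak-test a tube stub

ROBOT

A 6-joint arm with a two-finger parallel gripper is mounted at the origin on a cart in front of the work surface, level with it; the furniture and walls round the work are solid. World frame = base frame: x ahead of the robot, y to its left, z up, the work surface at z = 0. Lengths are in m, angles in degrees, forces in N, time in s.
With the tool pointing down it reaches from about 0.35 to 0.875 m from the base axis. Payload 4.2 kg.
Tool frame: the origin (TCP) lies midway between the tips of the shut fingers; the grasp point (between the pads) lies 19 mm behind it; z points along the fingers, y is the line along which they close (so a half turn about z gives the same grasp; the last joint's range is limited). The gripper opens to 87 mm and grips with 3 to 60 N. Pads are 19 mm wide; open, the fingers measure 117 mm over their backs; the gripper's body (75 mm by 190 mm) begins 51 mm behind the grasp point.
Start: joints at [83.572, 22.042, 0.453, 0, -68.411, -14.817], TCP at [0.226, 0.583, 0.223] pointing down, gripper open.
Joint ranges: [-179.83, 179.83], [-69.29, 118.12], [-61.27, 80.66], [-181.25, 117.63], [-171.15, -9.14], [-177.46, 177.46]. Speed limits (degrees/s): [159.86, 159.86, 180, 180, 180, 180].

INTERFACE

Orientations are given as a 3x3 rotation matrix whose columns are the frame's x, y, z axes.
In Python, from station import sense, capture, finish_job, silhouettes, landmark_of gives the robot as it stands.
- The arm moves only by the tool step_arm, never from a script. Its arguments are lists of equal length, an entry for each row: "linear": the shift along the tool's x, y, z in mm, a list of three; "delta_rot": the turn, a rotation vector about the tool's x, y, z in rad, a list of three; "grip": the finger opening in mm, from 0 to 87. A call has 1 to 10 rows; each row shifts and turns the commanded pose from where the row before left it, along the tool's axes as they then stand; what a row does not reach is not made up. A row lasts 1/8 s, in which the tool goes at most 62.5 mm and 10.7 degrees, less where a joint would pass 70% of its speed; a pose out of reach is approached as far as the arm can. A call with a gripper value outside its range is refused whole. The fingers move at their own pace and stop on an object; the grip force is fixed at half the most. Time passes only in rows, so rows that do not move let the fingers close. It gives the time, the measured TCP pose, the force, the opening and the grip force at its end, in the units of the state.
- sense(): the state, without advancing time (a new reading comes with each control period).
- capture(name): name is "scene" or "top"; returns a dict with "img" (420x560x3 uint8, red, green, blue), "fx", "fy", "cx", "cy" (pixels), "world_to_cam" (4x4, takes a point from world to camera coordinates). Camera axes: x right, y up, looking along -z (the intrinsics and any distortion apply to the point x, -y, -z); pixel columns grow to the right and rows downward; lengths in m; the calibration is good to about 2 mm. A picture is of the moment at which its call begins. There is no depth.
- finish_job(): hands the job in; it is judged then, once.
Trained networks look in the newest picture that a camera, given by its name, has taken for a name from the list of things; names that differ only in an ending like _2 or _b are one class to them, and where a whole thing is asked for, a point or a joint stands for the part that bears it (a point fixed in the world has none). Each returns a list of dicts, best first, with "score" (0 to 1); they miss things now and then, are a little off and sometimes report something else, mostly with a low value. They report only what shows in the picture. A call takes as long as a camera call. They do not tell look-alikes from the thing itself.
- silhouettes(camera, label): "mask" (420x560 bool, what is visible of it) and "point" ([column, row] in pixels, amid what is visible of it).
- landmark_of(camera, label): "point" ([column, row] in pixels: a listed point, or the origin of a listed thing).
The state is a dict: "time_s": time; "joints": joint angles; "joint_velocities": joint speeds; "effort": joint torques, N m; "tcp_pos": TCP position; "ee_rot": TCP orientation; "wrist_force": force on the tool from outside, world axes, zero at the start; "moment": the same for the moment, N m; "gripper_width": opening from 0.0 (shut) to 1.0 (fully open); "gripper_force": force on a finger pad.
Only numpy, scipy, OpenCV 4.12 (cv2) and the standard library are available. Lean on these libraries where they do the work, as an engineer would, in place of code of your own. Each camera call takes 0.05 s, during which the arm holds its last target. There are 200 camera calls.

TASK

Leak-test the tube stub that stands in the fixture, pressing with closed fingertips and gripping nothing: push the red handle of the toggle clamp down until the clamp locks on the stub, then tip the black air-supply rocker on by pressing its raised far end, then press the green test button fully down and finish while holding it down, because the test runs only as long as it is held. Keep off the green button until the stub is clamped and the air is on, never press the red stop button, and do not lift, tip or push about the stub or the parts lying around.

Things in the scene. Friction and masses are not known exactly. Their poses are not given: they have to be found in the camera images.
- fixture: leak-test fixture fixed on the bench: aluminium plate 200 x 100 x 12 mm, a blue riser with a steel toggle clamp, and a brass-collared port holding the tube stub. x: level, from the handle's end to the port; z up. Origin on the bench, on the plate's centre line, 30 mm inside its near end; port axis at x = 0.130, y = 0. The clamp's arm, raised over the port at the start, tops out near 0.21 m
- handle_grip (a point): on the centre line of the clamp's red grip (round, 19 mm thick, 86 mm long), 34 mm from its free end and 120 mm from the handle's pivot. At the start the handle slants up about 60 degrees, leaning to the fixture's -x, and this point is about 0.22 m above the bench
- handle_locked (a point): point fixed in the fixture where handle_grip comes to rest when the clamp is locked: handle level along the fixture's -x, 0.12 m above the bench. On the way handle_grip moves down and to -x on an arc that bulges up and to -x. The handle stays wherever it is left; pushing takes a few newtons; a hard stop ends it here
- clamp_handle (a joint): toggle clamp's handle, rad: 0 open (start), about 1.68 dead centre, 1.77 against the stop, locked. It needs to be past 1.70
- seal_foot: black rubber seal foot, 27 mm dia, on a spring under the end of the clamp's arm; origin in the centre of its underside. Locking the clamp presses it on the stub's top end with about 10 to 20 N
- fitting: galvanised flared tube stub, 26 mm dia x 63 mm, loose, standing upright in the fixture's seal port (9 mm deep collar); origin in the centre of its underside, 28 mm above the bench
- console: grey console fixed on the bench, 150 (x) x 170 mm (y). Its aluminium panel slopes up 0.2 rad towards the far edge (centre 62 mm above the bench). x: level, from the operator's edge to the far edge; y left; z up; origin under its centre. Operator's view: black rocker left, gauge far right, green button near middle, red mushroom stop button 50 mm right of the green one
- rocker_far_end (a point): on the upper face of the air-supply rocker, at its green bar mark, 17 mm beyond the pivot towards the console's far edge. The rocker is a black paddle 48 mm (console x) x 26 mm; its far end is up at the start and this point sinks about 6 mm when tipped. It snaps over with 3 to 6 N and stays
- air_rocker (a joint): air-supply rocker, rad: 0 off (far end up, start), 0.4 on (far end down); stays at either end
- test_button_top (a point): centre of the top face of the green test button, 32 mm dia, in a steel collar 48 mm dia whose rim is 10 mm below the face. It moves square to the sloping panel: down, and 0.2 rad towards the console's far edge. Spring return, 5 N when fully down, hard stop after 6 mm
- test_button (a joint): green test button, m: 0 up, 0.006 fully down; springs back
- stop_top (a point): centre of the top of the red mushroom stop button, 38 mm dia, in a yellow collar; stands about 27 mm out of the panel. Not to be pressed
- stop_button (a joint): red stop button, m: 0 up, 0.005 down; springs back
- stub_b: bystander, loose: a second galvanised tube stub, 26 mm dia x 63 mm, standing on the bench, waiting for its test; origin in the centre of its underside
- stub_c: bystander, loose: a third tube stub like it, standing on the bench; origin in the centre of its underside
- coupler_small: bystander, loose: small galvanised coupler, 31x68x27 mm, lying; origin in the centre of its underside
- flange_bearing: bystander, loose: flanged bearing, 72x92x38 mm, lying on its flange; origin in the centre of its underside
- brass_valve: bystander, loose: brass valve, 44x118x46 mm, lying; origin in the centre of its underside
- brass_tee: bystander, loose: brass tee, 24x101x55 mm; origin in the centre of its underside
- arbor: bystander, loose: steel arbor, 43 mm dia x 98 mm, standing at the back; origin in the centre of its underside
Mind the look-alikes: they are no part of the job. Leave any brown or yellow look-alike of the fitting alone.

How it is judged:
By the outcome, as a careful person would: the job done as asked, in the order asked, and still so for the second after the job is handed in, while the arm keeps its last pose, push and grip.
It also fails if it takes over 45 s, if anything falls off the work surface, if the arm or the gripper's body presses on something with over 40 N, if the wrist force passes 120 N, or if a joint passes its speed limit or range.

## Working session

There is one attempt and no reset: what is moved stays moved. The work goes in short steps, Python scripts to look and compute and a tool call to move; the robot and the scene stay as the last step left them, time stands still between calls to the robot, and variables do not carry over. Pictures are saved under pics/ and viewed, at most 13 in all, crops included, and the job is handed in when it is done.

Besides the shell and the picture viewer there is one more tool, called as name(argument=value, ...) on one line, values as JSON. step_arm: Moves the arm, as the interface text tells. Its arguments: {"type":"object","properties":{"linear":{"type":"array"},"delta_rot":{"type":"array"},"grip":{"type":"array"}},"required":["linear","delta_rot","grip"]}

```bash
mkdir -p pics; ls; cat > h.py <<'E'
import numpy as np, cv2
from station import sense, capture, silhouettes, landmark_of
def snap(n,f=None):
    c=capture(n)
    if f: cv2.imwrite('pics/'+f,c['img'][:,:,::-1])
    return c
def ray(c,p):
    M=np.array(c['world_to_cam']);R=M[:3,:3];t=M[:3,3]
    d=np.array([(p[0]-c['cx'])/c['fx'],-(p[1]-c['cy'])/c['fy'],-1.])
    return -R.T@t, R.T@d/np.linalg.norm(d)
def tri(c1,p1,c2,p2):
    o1,d1=ray(c1,p1);o2,d2=ray(c2,p2)
    s=np.linalg.lstsq(np.c_[d1,-d2],o2-o1,rcond=None)[0]
    a,b=o1+s[0]*d1,o2+s[1]*d2
    return (a+b)/2,np.linalg.norm(a-b)
def atz(c,p,z):
    o,d=ray(c,p);return o+d*(z-o[2])/d[2]
def proj(c,X):
    M=np.array(c['world_to_cam']);q=M[:3,:3]@np.array(X)+M[:3,3]
    return np.array([c['cx']-c['fx']*q[0]/q[2],c['cy']+c['fy']*q[1]/q[2]])
E
cat > a.py <<'E'
from h import *
np.set_printoptions(precision=4,suppress=True)
C={n:snap(n,n+'0.png') for n in('scene','top')}
for n in C: print(n,[k for k in C[n]],C[n]['fx'],C[n]['cx'],C[n]['cy'],ray(C[n],(280,210)))
for l in ['fixture','handle_grip','handle_locked','seal_foot','fitting','console','rocker_far_end','test_button_top','stop_top']:
    r={n:landmark_of(n,l) for n in C}
    for n in C: print(l,n,[(np.round(x['point'],1),round(x['score'],2)) for x in r[n][:3]])
    if r['scene'] and r['top']: print('   tri',*tri(C['scene'],r['scene'][0]['point'],C['top'],r['top'][0]['point']))
s=sense();print(s['tcp_pos'],s['ee_rot'],s['time_s'],s['wrist_force'])
cv2.imwrite('pics/both.png',cv2.resize(np.hstack([C[n]['img'] for n in C])[:,:,::-1],(800,300),interpolation=cv2.INTER_AREA))
E
python3 a.py
```

```text
pics
scene ['img', 'fx', 'fy', 'cx', 'cy', 'world_to_cam'] 497.6078432575015 285.48275963750933 197.99967902345264 (array([-0.3918, -0.6723,  0.7406]), array([ 0.7126,  0.5264, -0.4638]))
top ['img', 'fx', 'fy', 'cx', 'cy', 'world_to_cam'] 535.8237990900473 284.48466637208725 209.64008753171146 (array([-0.1826,  0.0458,  1.5252]), array([ 0.4911,  0.0015, -0.8711]))
fixture scene [(array([330.6, 288.8]), 0.9)]
fixture top [(array([362.6, 266.4]), 0.72), (array([356.7, 262.2]), 0.66)]
   tri [ 0.4557 -0.1939  0.0213] 0.004877366428592921
handle_grip scene [(array([331. , 212.7]), 0.68)]
handle_grip top [(array([362.7, 241.5]), 0.5)]
   tri [ 0.4542 -0.1785  0.2172] 0.01705509435689552
handle_locked scene [(array([318. , 257.8]), 0.76), (array([220.3, 229.8]), 0.73), (array([359.7, 253.7]), 0.61)]
handle_locked top [(array([362.4, 268.3]), 0.96), (array([295.6, 256.4]), 0.56)]
   tri [ 0.4101 -0.1797  0.1255] 0.0057661142348911995
seal_foot scene [(array([360.1, 221.6]), 0.53)]
seal_foot top []
fitting scene [(array([386.5, 281.2]), 0.64), (array([326.1, 254.1]), 0.54), (array([359.3, 
[... 192 characters left out ...]
rray([219.2, 242.2]), 0.8)]
console top [(array([234.3, 263.6]), 0.84)]
   tri [ 0.4918  0.1972 -0.001 ] 0.003839919498101557
rocker_far_end scene []
rocker_far_end top [(array([219.1, 254.5]), 0.47), (array([414.4, 216.7]), 0.23)]
test_button_top scene [(array([209.1, 227.3]), 0.39)]
test_button_top top [(array([230.6, 266. ]), 0.59), (array([296.2, 256.4]), 0.18)]
   tri [0.4586 0.201  0.0616] 0.00010018207621558664
stop_top scene [(array([219.9, 227.6]), 0.62)]
stop_top top [(array([250.1, 270.6]), 0.44)]
   tri [0.4324 0.1392 0.0908] 0.0077674185756019185
[0.2264 0.5825 0.2226] [[ 0.932  -0.3623  0.    ]
 [-0.3623 -0.932  -0.    ]
 [ 0.     -0.     -1.    ]] 1.0 [ 0.2935 -0.5709 -0.4322]
```

```bash
python3 - <<'E'
import cv2
a=cv2.imread('pics/scene0.png');b=cv2.imread('pics/top0.png')
cv2.imwrite('pics/s1.png',cv2.resize(a[130:340,160:440],(800,600),interpolation=cv2.INTER_CUBIC))
cv2.imwrite('pics/t1.png',cv2.resize(b[150:330,200:440],(800,600),interpolation=cv2.INTER_CUBIC))
E
```

```text
(no output)
```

View pics/s1.png

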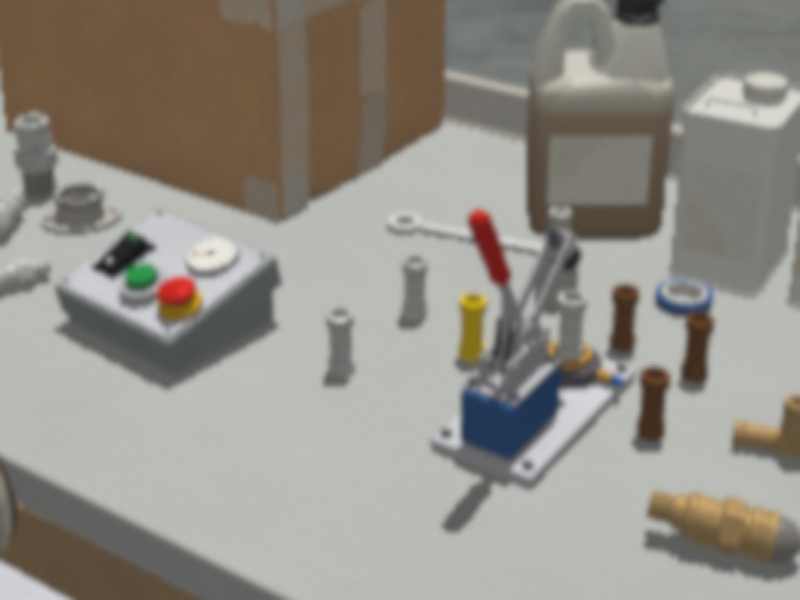

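View pics/t1.png

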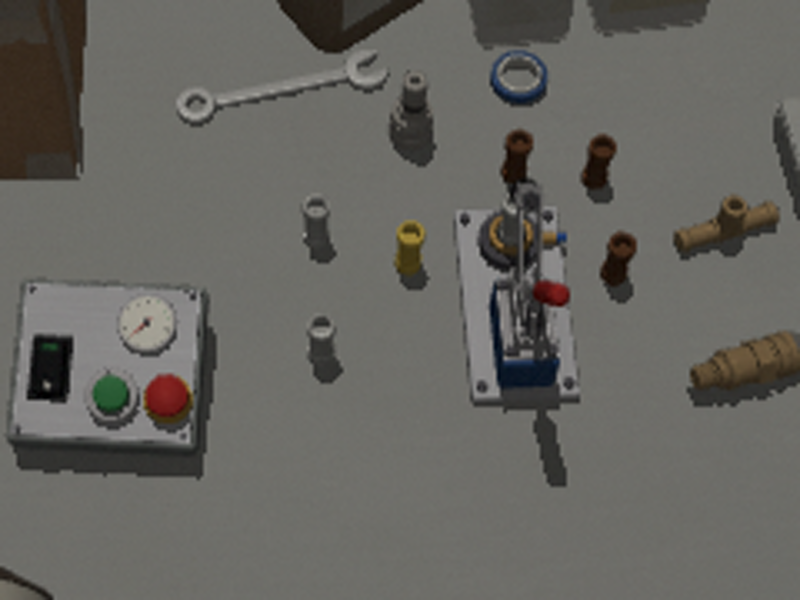

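The crops show the fixture (plate corners in the top picture at about (342,270), (373,269), (337,214), (366,212)). The red grip runs from (327,205) to (335,228) in the scene picture. On the console, top picture, green is at (233,268), red stop at (250,269) and the rocker's green bar at (215,254). The stub to test is the grey one in the brass collar. The yellow and brown ones and the two free-standing grey stubs are not part of the job.

```bash
cat > b.py <<'E'
from h import *
from scipy.optimize import least_squares
np.set_printoptions(precision=4,suppress=True)
C={n:snap(n) for n in('scene','top')}
T=lambda p:(200+p[0]*.3,150+p[1]*.3); S=lambda p:(160+p[0]*.35,130+p[1]*.35)
def fit(obs,x0):
    def W(x,P): c,s=np.cos(x[2]),np.sin(x[2]);return np.array([x[0]+c*P[0]-s*P[1],x[1]+s*P[0]+c*P[1],P[2]])
    f=lambda x:np.concatenate([proj(C[n],W(x,P))-p for n,P,p in obs])
    r=least_squares(f,x0,loss='soft_l1');print(r.x,'deg',np.degrees(r.x[2]),'\n',f(r.x).reshape(-1,2).round(1).tolist());return lambda P:W(r.x,P)
# fixture corners
o=[('top',(-.03,.05,.012),T((474,401))),('top',(-.03,-.05,.012),T((579,400))),('top',(.17,.05,.012),T((457,210))),('top',(.17,-.05,.012),T((556,207))),
 ('scene',(-.03,.05,.012),S((432,441))),('scene',(-.03,-.05,.012),S((532,475))),('scene',(.17,-.05,.012),S((635,370)))]
F=fit(o,[.45,-.19,0])
t=np.tan(.2);pz=lambda x:.062+x*t
o=[('top',(a,b,pz(a)),T(p)) for a,b,p in[(-.075,.085,(9,441)),(-.075,-.085,(197,449)),(.075,.085,(21,282)),(.075,-.085,(208,290))]]
o+=[('scene',(a,b,pz(a)),S(p)) for a,b,p in[(-.075,.085,(60,287)),(-.075,-.085,(170,342)),(.075,.085,(160,212)),(.075,-.085,(277,262))]]
K=fit(o,[.49,.197,0])
R0=F((0,0,0));ex=F((1,0,0))-R0;ey=F((0,1,0))-R0
def onplane(c,p):
    o,d=ray(c,p);s=(R0-o)@ey/(d@ey);X=o+s*d;return X,[(X-R0)@ex,X[2]]
for n,p in[('tip',(478,212)),('gripbase',(503,282)),('foot?',(571,262))]: print(n,*onplane(C['scene'],S(p)))
print('locked?',onplane(C['scene'],(318,257.8)))
k0=K((0,0,0));kx=K((1,0,0))-k0;ky=K((0,1,0))-k0
for n,pt,ps in[('green',(111,392),(142,272)),('red',(167,396),(178,290)),('bar',(50,346),(131,238)),('rockctr',(50,367),None)]:
    if ps: X,e=tri(C['top'],T(pt),C['scene'],S(ps));print(n,'tri',X,e,'in console',(X-k0)@kx,(X-k0)@ky)
    X=atz(C['top'],T(pt),.075);print(n,'z.075',X,'con',(X-k0)@kx,(X-k0)@ky)
E
python3 b.py
```

```text
[ 0.4819 -0.1844  0.0048] deg 0.27775911024435007 
 [[0.2, -0.0], [1.5, -1.2], [-0.6, -0.1], [0.7, -0.5], [-1.6, -0.3], [-0.6, 2.0], [0.2, -0.4]]
[ 0.4824  0.1936 -0.0815] deg -4.668905899646612 
 [[-0.1, 0.6], [1.1, 0.3], [0.8, -1.8], [0.5, -2.3], [-4.2, -0.3], [-1.0, 0.8], [-0.5, -2.6], [0.3, -3.1]]
tip [ 0.4416 -0.1846  0.2496] [np.float64(-0.04022791259006267), np.float64(0.249634383268037)]
gripbase [ 0.4847 -0.1843  0.168 ] [np.float64(0.0028133942868089497), np.float64(0.16797720505706848)]
foot? [ 0.6069 -0.1838  0.13  ] [np.float64(0.125076177515693), np.float64(0.12995577968289784)]
locked? (array([ 0.4067, -0.1847,  0.1307]), [np.float64(-0.07516605880918713), np.float64(0.1307269538572452)])
green tri [0.4489 0.1906 0.0751] 0.0038802595681800916 in console -0.033122560280821105 -0.005723180444261261
green z.075 [0.4472 0.1916 0.075 ] con -0.03490481842488239 -0.004844748018554504
red tri [0.4442 0.1411 0.0734] 0.004801127975410672 in console -0.03381767257461982 -0.055361080749186296
red z.075 [0.4413 0.1423 0.075 ] con -0.03677780410400635 -0.05441847483952989
bar tri [0.4941 0.246  0.0761] 0.0012800924177917665 in console 0.0073745719762014295 0.05322610613579914
bar z.075 [0.494  0.2465 0.075 ] con 0.007274122633159427 0.053700694217824134
rockctr z.075 [0.4736 0.2459 0.075 ] con -0.013089365832931597 0.051487840813999625
```

step_arm(linear=[[0, 0, -20], [0, 0, -20], [0, 0, -20], [0, 0, -20], [15, 43, 0], [15, 43, 0], [15, 43, 0], [15, 43, 0], [15, 43, 0], [15, 43, 0]], delta_rot=[[0, 0, -0.0925], [0, 0, -0.0925], [0, 0, -0.0925], [0, 0, -0.0925], [0, 0, 0], [0, 0, 0], [0, 0, 0], [0, 0, 0], [0, 0, 0], [0, 0, 0]], grip=[0, 0, 0, 0, 0, 0, 0, 0, 0, 0])

```text
time_s: 2.35
tcp_pos: [0.3165, 0.323, 0.3028]
ee_rot: [[1.0, -0.0, 0.0], [-0.0, -1.0, 0.001], [0.0, -0.001, -1.0]]
wrist_force: [0.6, 0.4, -0.2]
gripper_width: 0.019
gripper_force: 0.0
```

step_arm(linear=[[15, 42, 0], [15, 42, 0], [15, 42, 0], [15, 42, 0], [15, 42, 0], [15, 42, 0], [15, 42, 0], [15, 42, 0], [15, 42, 0], [15, 42, 0]], delta_rot=[[0, 0, 0], [0, 0, 0], [0, 0, 0], [0, 0, 0], [0, 0, 0], [0, 0, 0], [0, 0, 0], [0, 0, 0], [0, 0, 0], [0, 0, 0]], grip=[0, 0, 0, 0, 0, 0, 0, 0, 0, 0])

```text
time_s: 3.6
tcp_pos: [0.4662, -0.0972, 0.3028]
ee_rot: [[1.0, -0.001, 0.001], [-0.001, -1.0, 0.0], [0.001, -0.0, -1.0]]
wrist_force: [-0.2, 1.2, 0.3]
gripper_width: 0.005
gripper_force: 0.0
```

step_arm(linear=[[16, 44, 0], [14, 42, 0], [0, 0, 0]], delta_rot=[[0, 0, 0], [0, 0, 0], [0, 0, 0]], grip=[0, 0, 0])

```text
time_s: 3.98
tcp_pos: [0.4962, -0.1839, 0.3017]
ee_rot: [[1.0, -0.005, -0.001], [-0.005, -1.0, -0.0], [-0.001, 0.0, -1.0]]
wrist_force: [-0.2, 0.2, -0.2]
gripper_width: -0.0
gripper_force: 0.0
```

```bash
python3 - <<'E'
from h import *
c=snap('scene','s2.png');d=snap('top','t2.png')
a=cv2.resize(c['img'][120:320,260:460,::-1],(400,400),interpolation=cv2.INTER_CUBIC)
b=cv2.resize(d['img'][150:300,300:450,::-1],(400,400),interpolation=cv2.INTER_CUBIC)
cv2.imwrite('pics/c2.png',np.hstack([a,b]))
E
```

```text
(no output)
```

View pics/c2.png

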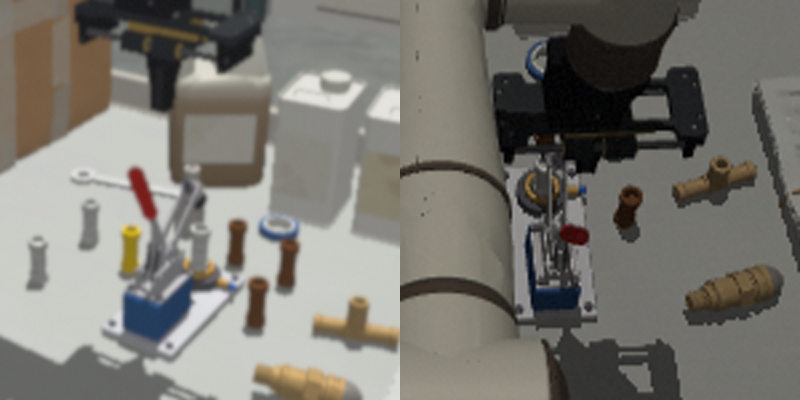

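The fingertip (scene px ≈ (341,173)) hangs above and on the +x side of the red grip (end at about (329,206)). Before lowering I'll check the handle's sideways position in the top picture.

```bash
python3 - <<'E'
from h import *
d=snap('top')
for X in [(.4416,-.1846,.25),(.458,-.184,.218),(.4847,-.184,.168)]: print(proj(d,X))
hsv=cv2.cvtColor(d['img'],cv2.COLOR_RGB2HSV);m=((hsv[...,0]<8)|(hsv[...,0]>172))&(hsv[...,1]>150)&(hsv[...,2]>60)
m[:,:330]=0;y,x=np.nonzero(m);print(x.min(),x.max(),y.min(),y.max(),x.mean(),y.mean(),len(x))
for v in range(y.min(),y.max()+1): print(v,x[y==v].min(),x[y==v].max())
E
```

```text
[368.96148339 237.74532767]
[366.58406934 237.59409228]
[363.38586203 237.01796539]
361 370 235 240 367.375 238.0 16
235 361 361
236 368 368
237 367 369
238 366 370
239 366 369
240 367 368
```

step_arm(linear=[[0, 0, 26], [0, 0, 26], [0, 0, 25], [0, 0, 0], [-10, 0, 0], [-10, 0, 2], [-9, 0, 5], [-9, 0, 5], [-8, 0, 5], [0, 0, 0]], delta_rot=[[0, 0, 0], [0, 0, 0], [0, 0, 0], [0, 0, 0], [0, 0, 0], [0, 0, 0], [0, 0, 0], [0, 0, 0], [0, 0, 0], [0, 0, 0]], grip=[0, 0, 0, 0, 0, 0, 0, 0, 0, 0])

```text
time_s: 5.38
tcp_pos: [0.4506, -0.1818, 0.2093]
ee_rot: [[1.0, -0.001, 0.004], [-0.001, -1.0, -0.0], [0.004, 0.0, -1.0]]
wrist_force: [3.8, -0.4, 2.3]
gripper_width: 0.005
gripper_force: 1.7
```

step_arm(linear=[[-7, 0, 7], [-6, 0, 8], [-5, 0, 9], [-4, 0, 9], [-4, 0, 9], [-3, 0, 8], [0, 0, 0]], delta_rot=[[0, 0, 0], [0, 0, 0], [0, 0, 0], [0, 0, 0], [0, 0, 0], [0, 0, 0], [0, 0, 0]], grip=[0, 0, 0, 0, 0, 0, 0])

```text
time_s: 6.25
tcp_pos: [0.4193, -0.1815, 0.1575]
ee_rot: [[1.0, -0.001, -0.004], [-0.001, -1.0, 0.001], [-0.004, -0.001, -1.0]]
wrist_force: [0.7, 0.0, 0.1]
gripper_width: 0.003
gripper_force: 0.3
```

```bash
python3 - <<'E'
from h import *
c=snap('scene')
cv2.imwrite('pics/c3.png',cv2.resize(c['img'][150:310,270:430,::-1],(600,600),interpolation=cv2.INTER_CUBIC))
E
```

```text
(no output)
```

View pics/c3.png

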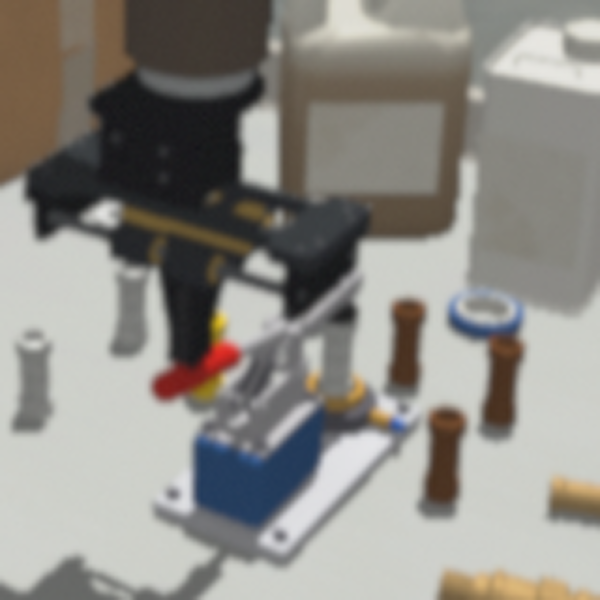

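The finger sits on the middle of the red grip (crop (195,365)), with the handle about 15° short of level and the foot just over the stub. I'll keep pressing down to the stop.

step_arm(linear=[[-2, 0, 5], [-2, 0, 5], [-2, 0, 5], [-1, 0, 5], [0, 0, 4], [0, 0, 4], [0, 0, 3], [0, 0, 0]], delta_rot=[[0, 0, 0], [0, 0, 0], [0, 0, 0], [0, 0, 0], [0, 0, 0], [0, 0, 0], [0, 0, 0], [0, 0, 0]], grip=[0, 0, 0, 0, 0, 0, 0, 0])

```text
time_s: 7.3
tcp_pos: [0.4137, -0.1816, 0.1273]
ee_rot: [[1.0, -0.001, -0.001], [-0.001, -1.0, 0.0], [-0.001, -0.0, -1.0]]
wrist_force: [0.2, -0.1, 0.2]
gripper_width: 0.003
gripper_force: 0.0
```

step_arm(linear=[[0, 0, 2], [0, 0, 2], [0, 0, 0]], delta_rot=[[0, 0, 0], [0, 0, 0], [0, 0, 0]], grip=[0, 0, 0])

```text
time_s: 7.68
tcp_pos: [0.4137, -0.1818, 0.1247]
ee_rot: [[1.0, -0.0, -0.0], [-0.0, -1.0, -0.001], [-0.0, 0.001, -1.0]]
wrist_force: [-4.0, 1.9, 9.6]
gripper_width: 0.002
gripper_force: 4.4
```

step_arm(linear=[[0, 0, 2], [0, 0, 1], [0, 0, 0]], delta_rot=[[0, 0, 0], [0, 0, 0], [0, 0, 0]], grip=[0, 0, 0])

```text
time_s: 8.05
tcp_pos: [0.4136, -0.1818, 0.1228]
ee_rot: [[1.0, 0.0, -0.0], [0.0, -1.0, -0.001], [-0.0, 0.001, -1.0]]
wrist_force: [-7.0, 3.3, 17.3]
gripper_width: 0.004
gripper_force: 8.4
```

```bash
python3 - <<'E'
from h import *
c=snap('scene')
cv2.imwrite('pics/c4.png',cv2.resize(c['img'][190:310,290:410,::-1],(600,600),interpolation=cv2.INTER_CUBIC))
print(landmark_of('scene','handle_grip'),landmark_of('scene','seal_foot'),landmark_of('scene','handle_locked'))
for x in(-.078,-.070): print(proj(c,(.482+x,-.1845,.12)))
E
```

```text
[{'point': [320.1, 260.7], 'score': 0.76}] [] [{'point': [315.6, 260.6], 'score': 0.56}]
[317.19939624 262.37857418]
[319.09725949 260.72777264]
```

View pics/c4.png

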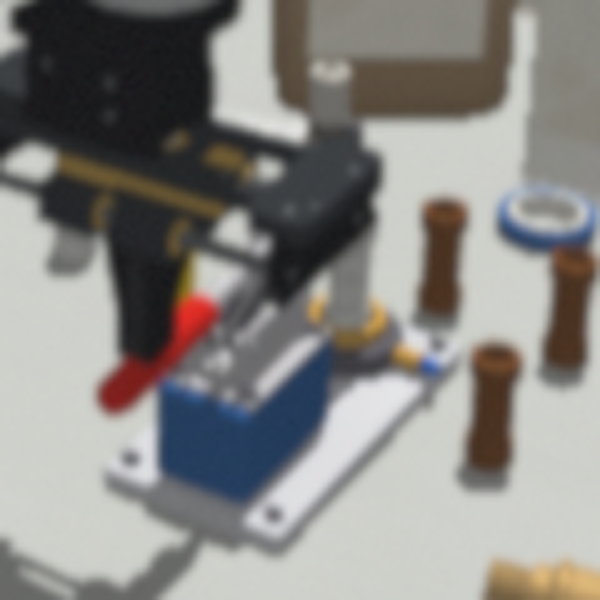

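```bash
python3 - <<'E'
from h import *
c=snap('scene');np.set_printoptions(precision=4,suppress=True)
y=-.184
for p in [(112,395),(107,380),(115,410),(205,312),(193,302),(215,322)]:
    q=(290+p[0]/5,190+p[1]/5);o,d=ray(c,q);s=(y-o[1])/d[1];print(p,o+s*d)
print((proj(c,(.4136,-.1818,.1228))-[290,190])*5,(proj(c,(.4136,-.184,.12))-[290,190])*5)
E
```

```text
(112, 395) [ 0.3851 -0.184   0.1128]
(107, 380) [ 0.3808 -0.184   0.1231]
(115, 410) [ 0.3877 -0.184   0.1033]
(205, 312) [ 0.4653 -0.184   0.1137]
(193, 302) [ 0.4539 -0.184   0.1251]
(215, 322) [ 0.4751 -0.184   0.103 ]
[142.3506 344.8773] [146.4236 351.6516]
```

step_arm(linear=[[0, 0, 1.5], [0, 0, 1.5], [0, 0, 0], [0, 0, 0]], delta_rot=[[0, 0, 0], [0, 0, 0], [0, 0, 0], [0, 0, 0]], grip=[0, 0, 0, 0])

```text
time_s: 8.8
tcp_pos: [0.4133, -0.1819, 0.1205]
ee_rot: [[1.0, 0.001, -0.001], [0.001, -1.0, -0.001], [-0.001, 0.001, -1.0]]
wrist_force: [-8.8, 3.9, 22.1]
gripper_width: 0.005
gripper_force: 11.1
```

step_arm(linear=[[0, 0, 1.5], [0, 0, 1.5], [0, 0, 0], [0, 0, 0]], delta_rot=[[0, 0, 0], [0, 0, 0], [0, 0, 0], [0, 0, 0]], grip=[0, 0, 0, 0])

```text
time_s: 9.3
tcp_pos: [0.413, -0.1819, 0.1181]
ee_rot: [[1.0, 0.001, -0.001], [0.001, -1.0, -0.001], [-0.001, 0.001, -1.0]]
wrist_force: [-10.9, 5.2, 26.2]
gripper_width: 0.007
gripper_force: 13.6
```

```bash
python3 - <<'E'
from h import *
c=snap('scene');s=sense();print(s['tcp_pos'],s['wrist_force'],s['moment'])
cv2.imwrite('pics/c5.png',cv2.resize(c['img'][220:290,290:370,::-1],(800,700),interpolation=cv2.INTER_CUBIC)[:600])
E
```

```text
[ 0.41305654 -0.18195315  0.11810579] [-9.80006513  4.92584352 27.08343715] [ 1.53554947  2.97701559 -0.01046197]
```

View pics/c5.png

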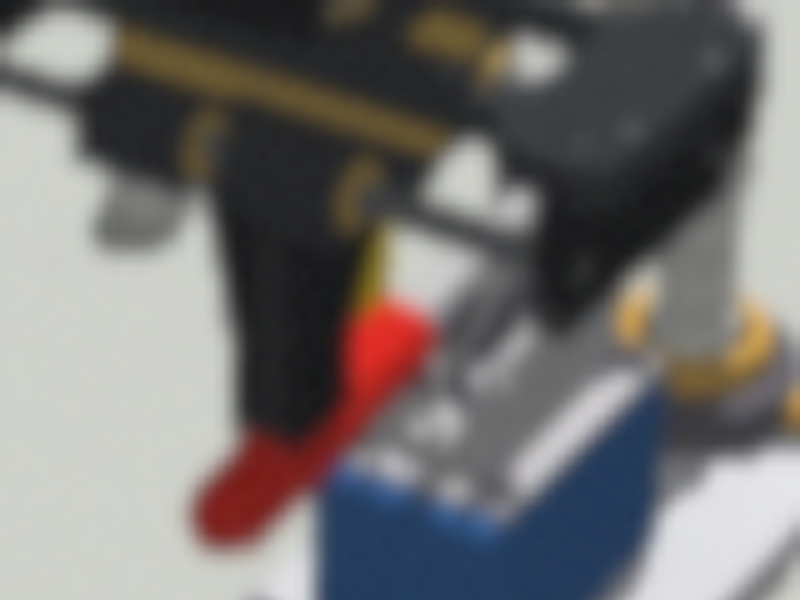

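step_arm(linear=[[0, 0, -5], [0, 0, -10], [0, 0, -30], [0, 0, -40], [0, -40, -40], [0, -40, -20], [0, -40, 0]], delta_rot=[[0, 0, 0], [0, 0, 0], [0, 0, 0], [0, 0, 0], [0, 0, 0], [0, 0, 0], [0, 0, 0]], grip=[0, 0, 0, 0, 0, 0, 0])

```text
time_s: 10.22
tcp_pos: [0.4149, -0.0604, 0.2615]
ee_rot: [[1.0, -0.001, 0.005], [-0.001, -1.0, 0.001], [0.005, -0.001, -1.0]]
wrist_force: [-0.6, -0.4, -0.5]
gripper_width: 0.001
gripper_force: 0.0
```

```bash
python3 - <<'E'
from h import *
c=snap('scene','s6.png');d=snap('top','t6.png')
a=cv2.resize(c['img'][200:300,290:390,::-1],(500,500),interpolation=cv2.INTER_CUBIC)
b=cv2.resize(d['img'][205:285,325:385,::-1],(300,400),interpolation=cv2.INTER_CUBIC)
cv2.imwrite('pics/c6.png',np.hstack([a,np.pad(b,((0,100),(0,0),(0,0)))]))
for n in('scene','top'):print([(x['point'],x['score']) for l in('handle_grip','seal_foot','handle_locked') for x in landmark_of(n,l)[:2]])
E
```

```text
[([351.6, 235.5], 0.72), ([318.1, 260.4], 0.61), ([437.1, 286.8], 0.57), ([359.4, 232.9], 0.43), ([318.2, 258.7], 0.8)]
[([364.5, 265.6], 0.68), ([249.9, 268.4], 0.42)]
```

View pics/c6.png

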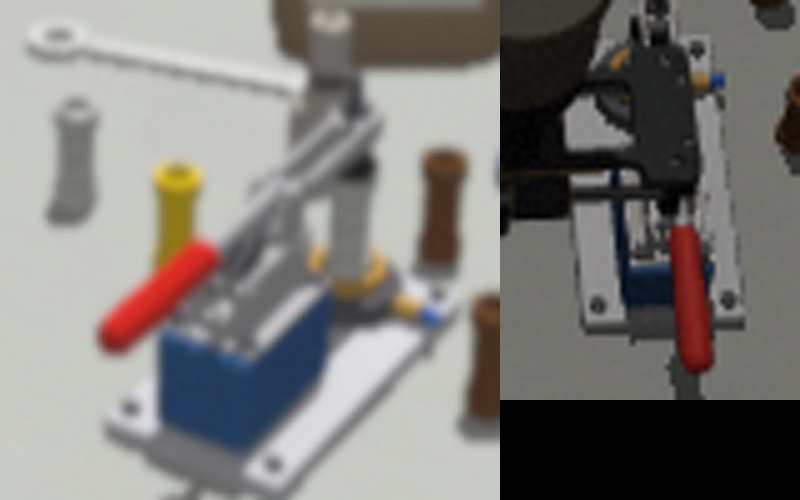

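The handle lies about level (scene px (312,268) to (332,251)) and the foot sits on the stub. Next I'll measure its angle and height, and work out the moves for the console.

```bash
python3 - <<'E'
from h import *
c=snap('scene');d=snap('top');np.set_printoptions(precision=4,suppress=True)
hsv=cv2.cvtColor(c['img'],cv2.COLOR_RGB2HSV);m=((hsv[...,0]<8)|(hsv[...,0]>172))&(hsv[...,1]>150)&(hsv[...,2]>60);m[:,:300]=0;m[:,345:]=0
ys,xs=np.nonzero(m);P=np.c_[xs,ys].astype(np.float32)
vx,vy,x0,y0=cv2.fitLine(P,cv2.DIST_L2,0,.01,.01).ravel()
t=(P-[x0,y0])@[vx,vy];A=[]
for k in(t.min(),t.max()):
    q=(x0+k*vx,y0+k*vy);o,dd=ray(c,q);X=o+(-.184-o[1])/dd[1]*dd;A.append(X);print(np.array(q),X)
D=A[1]-A[0];print('angle',np.degrees(np.arctan2(D[2],D[0])),np.linalg.norm(D))
print(proj(d,A[0]),proj(d,A[1]))
M=silhouettes('top','handle_grip')
print([(x['point'],x['score']) for x in M[:2]])
E
```

```text
[311.0312 268.0342] [ 0.3794 -0.184   0.1186]
[331.4688 249.4169] [ 0.4671 -0.184   0.1209]
angle 1.5116915265775555 0.0877403392120485
[365.4604 278.5108] [362.17   249.7953]
[([361.8, 266.6], 0.77), ([232.8, 267.2], 0.59)]
```

The grip is level at z ≈ 0.120 and stayed there after release, so the clamp is locked. Next is the rocker.

step_arm(linear=[[13, -51, 10], [13, -51, 10], [13, -51, 10], [14, -51, 10], [14, -51, 10], [14, -51, 10], [0, 0, 35], [0, 0, 35], [0, 0, 0]], delta_rot=[[0, 0, 0], [0, 0, 0], [0, 0, 0], [0, 0, 0], [0, 0, 0], [0, 0, 0], [0, 0, 0], [0, 0, 0], [0, 0, 0]], grip=[0, 0, 0, 0, 0, 0, 0, 0, 0])

```text
time_s: 11.9
tcp_pos: [0.4938, 0.2427, 0.1267]
ee_rot: [[1.0, -0.002, -0.006], [-0.002, -1.0, -0.005], [-0.006, 0.005, -1.0]]
wrist_force: [0.9, -0.2, 0.5]
gripper_width: 0.009
gripper_force: 0.0
```

```bash
python3 - <<'E'
from h import *
c=snap('scene','s7.png');d=snap('top','t7.png')
s=sense();print(s['tcp_pos'],s['wrist_force'])
a=cv2.resize(c['img'][185:265,175:255,::-1],(400,400),interpolation=cv2.INTER_CUBIC)
b=cv2.resize(d['img'][220:300,190:270,::-1],(400,400),interpolation=cv2.INTER_CUBIC)
cv2.imwrite('pics/c7.png',np.hstack([a,b]))
X=np.array(s['tcp_pos']);print((proj(c,X)-[175,185])*5,(proj(d,X)-[190,220])*5,(proj(c,[X[0],X[1],.0755])-[175,185])*5)
E
```

```text
[0.49606347 0.24432997 0.13037188] [ 0.29683064  0.82718237 -0.27137326]
[149.61693805  56.05603262] [116.76056515 125.44488228] [157.83873977 142.37751633]
```

View pics/c7.png

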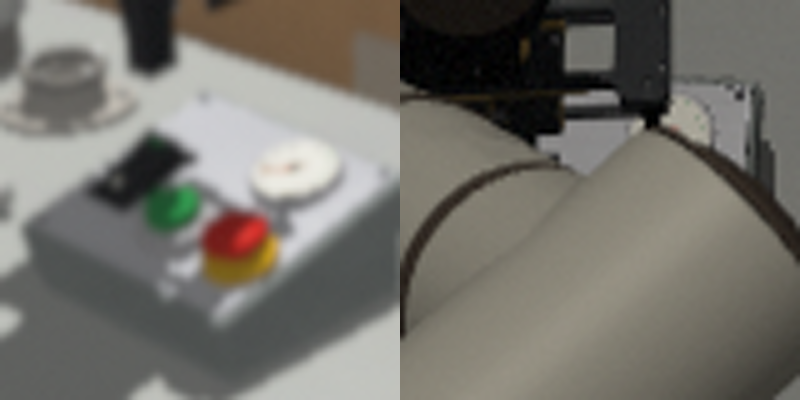

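The fingertip (crop (152,68)) hangs right over the rocker's green bar (crop (155,141)); the projected drop point is (158,142). Now pressing down.

step_arm(linear=[[0, 0, 20], [0, 0, 20], [0, 0, 10], [0, 0, 3], [0, 0, 3], [0, 0, 2], [0, 0, 2], [0, 0, 0]], delta_rot=[[0, 0, 0], [0, 0, 0], [0, 0, 0], [0, 0, 0], [0, 0, 0], [0, 0, 0], [0, 0, 0], [0, 0, 0]], grip=[0, 0, 0, 0, 0, 0, 0, 0])

```text
time_s: 13.0
tcp_pos: [0.4954, 0.2446, 0.0731]
ee_rot: [[1.0, 0.001, 0.002], [0.001, -1.0, 0.0], [0.002, -0.0, -1.0]]
wrist_force: [-6.0, -1.4, 19.7]
gripper_width: 0.006
gripper_force: 9.5
```

step_arm(linear=[[0, 0, -10], [0, 0, -20], [0, 0, -20], [0, 0, -10], [0, 0, 0]], delta_rot=[[0, 0, 0], [0, 0, 0], [0, 0, 0], [0, 0, 0], [0, 0, 0]], grip=[0, 0, 0, 0, 0])

```text
time_s: 13.62
tcp_pos: [0.4953, 0.2445, 0.1299]
ee_rot: [[1.0, -0.001, 0.001], [-0.001, -1.0, 0.001], [0.001, -0.001, -1.0]]
wrist_force: [1.3, 0.2, -0.7]
gripper_width: 0.004
gripper_force: 0.0
```

```bash
python3 - <<'E'
from h import *
c=snap('scene','s8.png');o=cv2.imread('pics/s7.png')
s=sense();print(s['tcp_pos'],s['wrist_force'])
f=lambda i:cv2.resize(i[200:245,180:225],(400,400),interpolation=cv2.INTER_CUBIC)
cv2.imwrite('pics/c8.png',np.hstack([f(o),f(c['img'][:,:,::-1])]))
E
```

```text
[0.49482989 0.24418843 0.12918484] [-0.61243456 -0.21572049 -0.29471248]
```

View pics/c8.png

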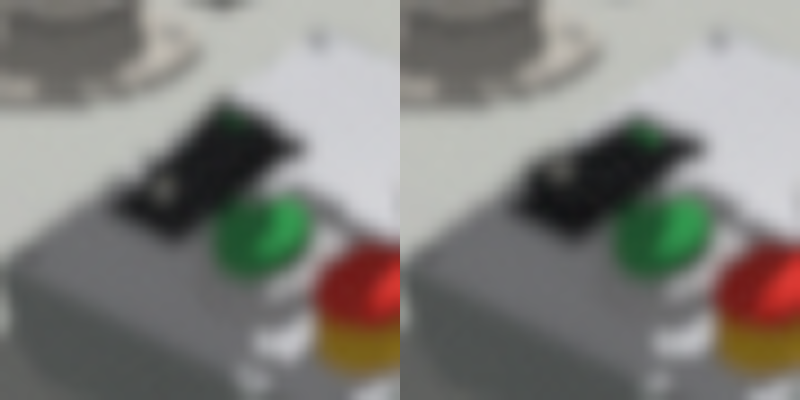

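The rocker has tipped. Its green bar sank (crop (232,118) → (247,132)) and the near end rose, so the air is on. Next I go over the green button and tilt square to the panel.

step_arm(linear=[[-18, 18, 0], [-18, 18, 0], [-19, 17, 6], [0, 0, 10], [0, 0, 0], [0, 0, 0], [0, 0, 0]], delta_rot=[[0, 0, 0], [0, 0, 0], [0, 0, 0], [0, 0.1, 0], [0, 0.1, 0], [0, 0, 0], [0, 0, 0]], grip=[0, 0, 0, 0, 0, 0, 0])

```text
time_s: 14.55
tcp_pos: [0.4408, 0.192, 0.1137]
ee_rot: [[0.98, -0.001, 0.198], [-0.001, -1.0, 0.0], [0.198, -0.001, -0.98]]
wrist_force: [0.4, -0.1, -0.5]
gripper_width: 0.007
gripper_force: 0.0
```

```bash
python3 - <<'E'
from h import *
c=snap('scene','s9.png');s=sense();X=np.array(s['tcp_pos']);z=np.array(s['ee_rot'])[:,2];print(X,z,s['wrist_force'])
Y=X+z*(X[2]-.075)/-z[2];print(Y)
f=lambda p:(proj(c,p)-[175,175])*6
print('tcp',f(X),'aim',f(Y))
cv2.imwrite('pics/c9.png',cv2.resize(c['img'][175:265,175:265,::-1],(540,540),interpolation=cv2.INTER_CUBIC))
E
```

```text
[0.44122413 0.19237361 0.1139684 ] [ 0.19901519  0.00102809 -0.97999587] [ 0.95662744 -0.76946235 -0.04845695]
[0.44913773 0.19241449 0.075     ]
tcp [182.26720853 233.27466743] aim [201.57256132 301.97344509]
```

View pics/c9.png

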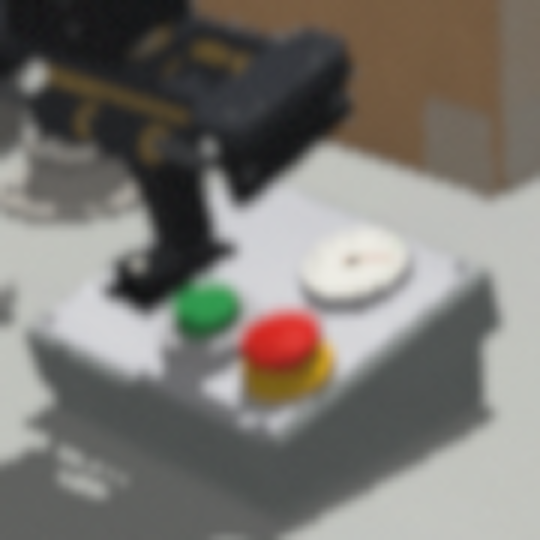

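The aim point (crop (202,302)) is within 3 mm of the centre of the green face (crop (207,305)). I'll press along the panel's normal.

step_arm(linear=[[0, 1.5, 15], [0, 0, 12], [0, 0, 6], [0, 0, 3], [0, 0, 2], [0, 0, 2], [0, 0, 0]], delta_rot=[[0, 0, 0], [0, 0, 0], [0, 0, 0], [0, 0, 0], [0, 0, 0], [0, 0, 0], [0, 0, 0]], grip=[0, 0, 0, 0, 0, 0, 0])

```text
time_s: 15.48
tcp_pos: [0.4485, 0.1901, 0.0749]
ee_rot: [[0.98, -0.001, 0.2], [-0.001, -1.0, 0.0], [0.2, -0.001, -0.98]]
wrist_force: [-0.7, -1.0, 2.7]
gripper_width: 0.004
gripper_force: 1.4
```

Contact at 2.7 N. I'll continue to the stop.

step_arm(linear=[[0, 0, 2], [0, 0, 2], [0, 0, 1], [0, 0, 0]], delta_rot=[[0, 0, 0], [0, 0, 0], [0, 0, 0], [0, 0, 0]], grip=[0, 0, 0, 0])

```text
time_s: 15.98
tcp_pos: [0.4493, 0.19, 0.0711]
ee_rot: [[0.98, -0.0, 0.2], [-0.0, -1.0, 0.0], [0.2, -0.0, -0.98]]
wrist_force: [-7.8, -1.6, 18.7]
gripper_width: 0.002
gripper_force: 9.7
```

step_arm(linear=[[0, 0, 1], [0, 0, 0], [0, 0, 0]], delta_rot=[[0, 0, 0], [0, 0, 0], [0, 0, 0]], grip=[0, 0, 0])

```text
time_s: 16.35
tcp_pos: [0.4494, 0.19, 0.071]
ee_rot: [[0.98, -0.0, 0.201], [-0.0, -1.0, 0.0], [0.201, -0.0, -0.98]]
wrist_force: [-11.7, -3.1, 27.1]
gripper_width: 0.005
gripper_force: 14.3
```

```bash
python3 - <<'E'
from h import *
c=snap('scene','s10.png');s=sense();print(s['tcp_pos'],s['wrist_force'])
f=lambda i,a,b,k:cv2.resize(i[a:a+k,b:b+k],(400,400),interpolation=cv2.INTER_CUBIC)
i=c['img'][:,:,::-1]
cv2.imwrite('pics/c10.png',np.hstack([f(i,205,185,50),f(i,190,290,110)]))
E
```

```text
[0.44939609 0.18999927 0.07094723] [-12.57736929  -2.15183077  26.50559471]
```

View pics/c10.png

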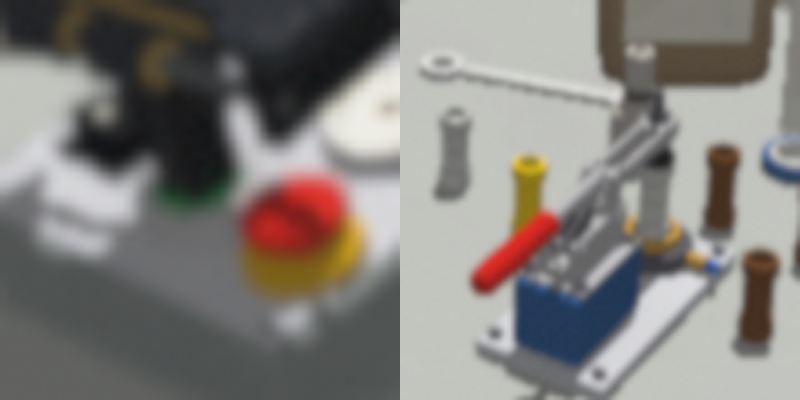

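```bash
python3 -c "
from station import finish_job
print(finish_job())"
```

```text
the job is handed in; nothing more can be done
None
```

I pushed the clamp handle to its stop, tipped the air rocker on and pressed the green button to its hard stop in that order, and handed the job in at about 16 s with the button held at about 27 N; the lock (handle level, held after release) was judged from camera images, and nothing else was touched as far as the pictures show.

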